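# Lay the long pin in the V-blocks

## Task

Take the longest of the three steel pins from the wooden rack and lay it gently into the pair of steel V-blocks on the inspection plate, so that it rests in both vees and sticks out about equally at both ends. Leave the other two pins where they are in the rack.

Things in the scene. Friction and masses are not known exactly. Their poses are not given: they have to be found in the camera images.
- long_pin: The pin to move: plain round steel, 22 mm in diameter, 200 mm long, 0.4 to 0.7 kg. Origin at its middle, on its axis; x axis along the pin. It starts level in one of the three slots of a wooden rack on the left or right of the bench, its axis 47 mm above the bench. Two rails (tops 44 mm high, slots 8 mm deep) carry it; under its middle 82 mm are clear between them, down to an 8 mm base board.
- short_pin: A pin to be left in the rack: plain round steel, 22 mm in diameter but only 130 mm long. Origin at its middle, on its axis; x axis along the pin. The three pins lie parallel at the same height, 75 mm apart, in any order.
- headed_pin: A pin to be left in the rack: steel shaft 22 mm in diameter, 150 mm long, with a round head 34 mm in diameter and 12 mm thick at its +x end. Origin at the middle of the shaft, on its axis; x axis along the pin.
- seat (a point): Where the long pin's middle lies when seated, 65.6 mm above the bench; x along the vees (pin either way round), z up. Two fixed steel V-blocks on a dark plate (230 x 160 x 20 mm), centred 60 mm either side of it along x, each 30 mm thick, 60 wide, top 70 mm above the bench, with a 90-degree vee 40 wide, 20 deep. 90 mm clear between them, down to the plate. A loose 30 mm block stands on a plate corner.
There are look-alikes about, which are no part of the job. Leave any turquoise or yellow look-alike of the long_pin alone.

How it is judged:
At the end, for the whole second after the job is handed in: The long pin lies at rest and released in both vees: its middle within 20 mm of the seat point along the vees, 10 mm across, and at most 6 mm above or 10 mm below it, its axis within 0.18 rad (10 degrees) of the line of the vees; the short and the headed pin are within 30 mm of where they started (x of long_pin in the frame of seat between -0.02 and 0.02 m and y of long_pin in the frame of seat between -0.01 and 0.01 m and z of long_pin in the frame of seat between -0.01 and 0.006 m and angle between the x axis of long_pin and the x axis of seat, either way round below 0.18 rad and linear speed of long_pin below 0.02 m/s and contact force between the fingers and long_pin below 0.1 N and distance of each of short_pin, headed_pin from where it was at the start of the episode below 0.03 m); the robot touches nothing.
It fails at once if the long pin is dropped (falls free for more than about 2 cm) (linear speed of long_pin above 0.65 m/s and contact force between the fingers and long_pin below 0.1 N).
It fails at once if the short or the headed pin is taken or knocked out of its place (distance of any of short_pin, headed_pin from where it was at the start of the episode above 0.03 m).
It also fails if it takes over 35 s, if anything falls off the work surface, if the arm or the gripper's body presses on something with over 40 N, if the wrist force passes 120 N, or if a joint passes its speed limit or range.

## Robot

A 6-joint arm with a two-finger parallel gripper is mounted at the origin on the work surface. World frame = base frame: x ahead of the robot, y to its left, z up, the work surface at z = 0. Lengths are in m, angles in rad, forces in N, time in s.
With the tool pointing down it reaches from about 0.35 to 0.775 m from the base axis. Payload 7.3 kg.
Tool frame: the origin (TCP) lies on the centre line of the jaws, within the pads' length; the fingertips stand ahead of it and the grasp point (between the pads) lies 11 mm behind it (robot.nose_length is the z of the fingertips in the tool frame, in m); z points along the fingers, y is the line along which they close (so a half turn about z gives the same grasp; the last joint's range is limited). The gripper opens to 92 mm and grips with 3 to 60 N. Pads are 19 mm wide; open, the fingers measure 130 mm over their backs; the gripper's body (75 mm by 190 mm) begins 47 mm behind the grasp point.
Start: joints at [-1.365, 0.342, 1.524, -0, 1.275, -0.146], TCP at [0.181, -0.493, 0.235] pointing down, gripper open.
Joint ranges: [-2.53, 2.53], [-0.77, 2.02], [0.04, 2.7], [-1, 4.14], [0.28, 2.66], [-3.11, 3.11]. Speed limits (rad/s): [2.57, 2.57, 3.14, 3.14, 3.14, 3.14].

## Interface

Orientations are given as [roll, pitch, yaw] about the fixed x, y, z axes, in that order (R = Rz(yaw) Ry(pitch) Rx(roll)).
In Python, from cell import robot, cams gives the robot as it stands. The module is installed in compiled form; this text tells all that it offers.
- The arm moves only by the tool carry_out, never from a script. Its argument "deltas" is a list of rows, each a list of 7 numbers: the shift along the tool's x, y, z in cm, then the turn, a rotation vector about the tool's x, y, z in rad, then the opening, from 0 (shut) to 1 (fully open). A call has exactly 8 rows; each row shifts and turns the commanded pose from where the row before left it, along the tool's axes as they then stand; what a row does not reach is not made up. A row lasts 1/12 s, in which the tool goes at most 41.7 mm and 7.16 degrees, less where a joint would pass 70% of its speed; a pose out of reach is approached as far as the arm can. A call is refused whole if a number of a shift passes 4.17 or a number of a turn 0.125, either way. A call with a gripper value outside its range is refused whole. The fingers move at their own pace and stop on an object; "force" is the grip in N (left out, the last holds). Time passes only in rows, so rows that do not move let the fingers close, or fill a call up. It gives the time, the measured TCP pose, the force, the opening and the grip force at its end, in the units of the state.
- robot.observe(): the state, without advancing time (a new reading comes with each control period).
- cams.read_camera(name): name is "side" or "top"; returns a dict with "image" (400x640x3 uint8, blue, green, red), "depth" (400x640 float32, m along the optical axis (not along the pixel's ray), 0 where there is no reading), "fx", "fy", "cx", "cy" (pixels), "world_to_cam" (4x4, takes a point from world to camera coordinates). Camera axes: x right, y up, looking along -z (the intrinsics and any distortion apply to the point x, -y, -z); pixel columns grow to the right and rows downward; lengths in m; the calibration is good to about 2 mm. A picture is of the moment at which its call begins.
- robot.hand_in(): hands the job in; it is judged then, once.
The state is a dict: "time": time; "qpos": joint angles; "qvel": joint speeds; "joint_efforts": joint torques, N m; "tool_pos": TCP position; "tool_rot": TCP orientation; "contact_force": force on the tool from outside, world axes, zero at the start; "torque": the same for the moment, N m; "opening": finger opening in m; "grip_force": force on a finger pad.
Only numpy, scipy, OpenCV 4.12 (cv2) and the standard library are available. Lean on these libraries where they do the work, as an engineer would, in place of code of your own. Each camera call takes 0.05 s, during which the arm holds its last target. There are 200 camera calls.

## Working session

There is one attempt and no reset: what is moved stays moved. The work goes in short steps, Python scripts to look and compute and a tool call to move; the robot and the scene stay as the last step left them, time stands still between calls to the robot, and variables do not carry over. Pictures are saved under pics/ and viewed, at most 10 in all, crops included, and the job is handed in when it is done.

Besides the shell and the picture viewer there is one more tool, called after "Call:" by a JSON object that holds its "name" and its "arguments", one argument or row to a line. carry_out: Moves the arm, as the interface text tells. Its arguments: {"type":"object","properties":{"deltas":{"type":"array","items":{"type":"array","items":{"type":"number"}}},"force":{"type":"number"}},"required":["deltas"]}

```bash
mkdir -p pics; cat > h.py <<'E'
import numpy as np, cv2
from cell import robot, cams
def get(n):
    c=cams.read_camera(n); return c
def cloud(c):
    v,u=np.mgrid[0:400,0:640]; d=c["depth"]
    p=np.stack([(u-c["cx"])/c["fx"]*d,-(v-c["cy"])/c["fy"]*d,-d,np.ones_like(d)],-1)
    P=p@np.linalg.inv(c["world_to_cam"]).T
    return P[...,:3]
def ray(c,u,v):
    T=np.linalg.inv(c["world_to_cam"]); d=T[:3,:3]@np.array([(u-c["cx"])/c["fx"],-(v-c["cy"])/c["fy"],-1]); return T[:3,3],d
def plane(c,u,v,z):
    o,d=ray(c,u,v); return o+d*(z-o[2])/d[2]
E
python3 - <<'E'
from h import *
for n in("top","side"):
    c=get(n); cv2.imwrite(f"pics/{n}0.png",c["image"]); np.savez(f"{n}0.npz",**c); print(n,c.keys(),c["fx"],c["cx"],c["cy"],np.linalg.inv(c["world_to_cam"]).round(3).tolist())
s=robot.observe();print(s,robot.nose_length)
E
```

```text
top dict_keys(['image', 'depth', 'fx', 'fy', 'cx', 'cy', 'world_to_cam']) 372.89674110352667 322.74952058349584 204.74014797289703 [[-0.005, 0.997, -0.077, 0.356], [-1.0, -0.003, 0.027, -0.001], [0.027, 0.078, 0.997, 0.9], [0.0, 0.0, 0.0, 1.0]]
side dict_keys(['image', 'depth', 'fx', 'fy', 'cx', 'cy', 'world_to_cam']) 375.12272473499644 320.40546458268574 193.39940878559088 [[-0.967, 0.211, -0.146, 0.295], [-0.256, -0.753, 0.606, 0.527], [0.018, 0.623, 0.782, 0.762], [0.0, 0.0, 0.0, 1.0]]
{'time': 0.1, 'qpos': array([-1.36501223e+00,  3.42628038e-01,  1.52493259e+00,  1.52873867e-05,
        1.27541659e+00, -1.45993485e-01]), 'qvel': array([-4.57440180e-04, -2.50898053e-03, -2.25762496e-03,  7.77703262e-05,
        1.13200882e-03, -3.60613174e-04]), 'joint_efforts': array([ 1.89004757e-03, -4.32002628e+01, -2.44697142e+01,  7.19080470e-02,
        5.26619924e-02, -6.73876025e-05]), 'tool_pos': array([ 0.18085129, -0.49248096,  0.23412357]), 'tool_rot': array([-3.14022494e+00, -2.15884006e-04,  3.51772977e-01]), 'contact_force': array([-0.14072119, -0.20837161,  0.25428018]), 'torque': array([ 0.03765308,  0.00222063, -0.03034641]), 'grip_force': 0.0, 'opening': 0.09205650634126346} 0.008
```

View pics/top0.png

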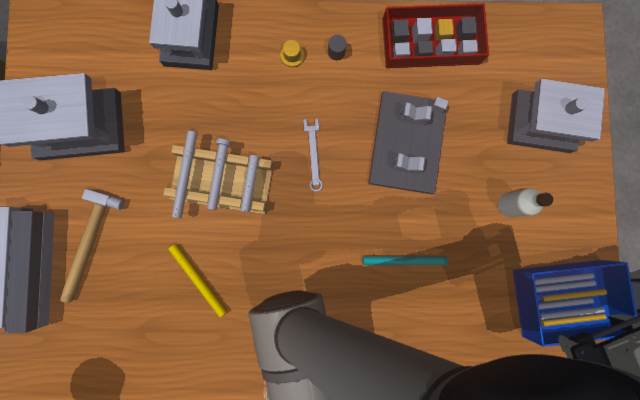

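View pics/side0.png

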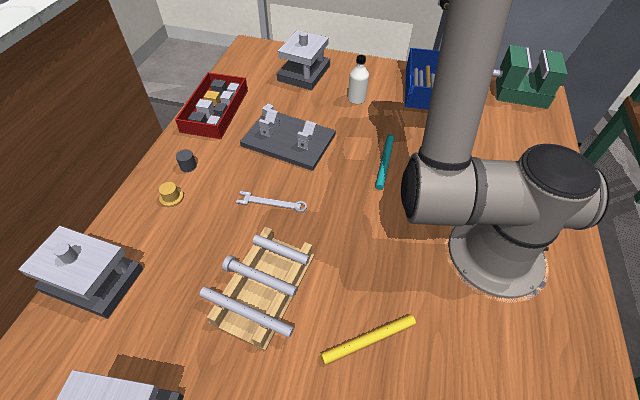

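The top view shows the rack at about (220,180). The long pin is its left-most one, from (190,133) to (177,215); the headed pin is in the middle and the short one on the right. The V-blocks are at (417,112) and (410,162), with the loose block at (441,104). The side view agrees: the long pin runs from (202,293) to (291,331), and the vees are at (267,122) and (306,136).

```bash
cat > m.py <<'E'
from h import *
def blobs(n,roi,amin,thr=60,vmin=90):
    c=dict(np.load(f"{n}0.npz")); u0,v0,u1,v1=roi
    hsv=cv2.cvtColor(c["image"],cv2.COLOR_BGR2HSV); m=((hsv[...,1]<thr)&(hsv[...,2]>vmin)).astype(np.uint8)
    k=np.zeros_like(m);k[v0:v1,u0:u1]=m[v0:v1,u0:u1]
    N,L,S,C=cv2.connectedComponentsWithStats(k)
    return c,[(L==i) for i in range(1,N) if S[i,4]>=amin]
def ends(mask):
    v,u=np.nonzero(mask); r=cv2.minAreaRect(np.c_[u,v].astype(np.float32)); b=cv2.boxPoints(r)
    if np.linalg.norm(b[0]-b[1])>np.linalg.norm(b[1]-b[2]): b=np.roll(b,-1,0)
    return (b[0]+b[1])/2,(b[2]+b[3])/2,r[1]
def tri(ca,pa,cb,pb):
    (o1,d1),(o2,d2)=ray(ca,*pa),ray(cb,*pb)
    t=np.linalg.lstsq(np.c_[d1,-d2],o2-o1,rcond=None)[0]; a,b=o1+t[0]*d1,o2+t[1]*d2
    return (a+b)/2,np.linalg.norm(a-b)
E
python3 - <<'E'
from m import *
ct,bt=blobs("top",(160,120,275,222),100); cs,bs=blobs("side",(195,225,320,350),100)
Pt,Ps=cloud(ct),cloud(cs)
for n,c,bb,P in(("top",ct,bt,Pt),("side",cs,bs,Ps)):
    for b in bb:
        e=ends(b); print(n,b.sum(),np.round(e[0],1),np.round(e[1],1),np.round(e[2],1),"on z.047",plane(c,*e[0],.047).round(4),plane(c,*e[1],.047).round(4),"zdepth pct",np.percentile(P[b][:,2],[10,50,95]).round(4))
    
for n,c,roi,P in(("top",ct,(365,85,455,200),Pt),("side",cs,(235,95,340,170),Ps)):
    u0,v0,u1,v1=roi;Q=P[v0:v1,u0:u1].reshape(-1,3)
    k=(Q[:,2]>.062)&(Q[:,2]<.08); R=Q[k]; print(n,"hi pts",k.sum(),"zmax",Q[:,2].max())
    _,lab,cen=cv2.kmeans(R[:,:2].astype(np.float32),2,None,(3,50,1e-5),5,cv2.KMEANS_PP_CENTERS)
    for i in(0,1):
        r=cv2.minAreaRect(R[lab.ravel()==i][:,:2].astype(np.float32)); print(np.round(r[0],4),np.round(r[1],4),r[2],R[lab.ravel()==i][:,2].mean())
    pl=Q[(Q[:,2]>.015)&(Q[:,2]<.025)]; r=cv2.minAreaRect(pl[:,:2].astype(np.float32)); print("plate",np.round(r[0],4),np.round(r[1],4),r[2],np.median(pl[:,2]))
# heights of surroundings
for nm,(a,b,d,e) in dict(leftapp=(0,70,125,160),leftapp2=(150,0,220,70),bottle=(495,185,555,220),rightapp=(505,75,605,155),redbox=(380,5,490,65)).items():
    q=Pt[b:e,a:d].reshape(-1,3); q=q[q[:,2]>.03]; print(nm,q.min(0).round(3),q.max(0).round(3))
E
```

```text
top 801 [191.9 130.8] [175.8 216.7] [ 9.9 87.4] on z.047 [0.5948 0.2774 0.047 ] [0.3965 0.3092 0.047 ] zdepth pct [0.0515 0.0557 0.0591]
top 686 [222.9 138.3] [213.3 209. ] [13.3 71.4] on z.047 [0.5774 0.206  0.047 ] [0.4136 0.2253 0.047 ] zdepth pct [0.0515 0.0559 0.0619]
top 541 [253.9 154.8] [244.3 210.9] [ 9.5 56.9] on z.047 [0.5387 0.1345 0.047 ] [0.4092 0.1551 0.047 ] zdepth pct [0.0511 0.0556 0.0587]
side 591 [253. 238.] [307.9 260.3] [59.2 10.2] on z.047 [0.5403 0.1361 0.047 ] [0.4077 0.157  0.047 ] zdepth pct [0.0486 0.0554 0.0588]
side 872 [223.5 260.8] [293.9 294.3] [77.9 16.1] on z.047 [0.5798 0.2057 0.047 ] [0.4136 0.2379 0.047 ] zdepth pct [0.0494 0.0559 0.0611]
side 1158 [200.4 290.1] [291.5 332.1] [100.3  11.9] on z.047 [0.5974 0.2788 0.047 ] [0.3956 0.3106 0.047 ] zdepth pct [0.0508 0.0559 0.059 ]
top hi pts 447 zmax 0.8995094180822067
[ 0.637 -0.241] [0.0604 0.0312] 81.20492553710938 0.06823558308206565
[ 0.5187 -0.2218] [0.0604 0.0305] 80.76058197021484 0.0678566352604939
plate [ 0.578  -0.2317] [0.1612 0.2305] 80.64482116699219 0.02004107217880352
side hi pts 238 zmax 0.7623427529707825
[ 0.6371 -0.2384] [0.0612 0.0308] 81.21763610839844 0.06739918191000228
[ 0.519  -0.2202] [0.0639 0.0308] 80.57431030273438 0.06758745794468096
plate [ 0.631  -0.2427] [0.1809 0.3494] 76.18122863769531 0.01935712762462294
leftapp [ 0.356 -0.001  0.03 ] [0.702 0.652 0.9  ]
leftapp2 [ 0.356 -0.001  0.03 ] [0.922 0.365 0.9  ]
bottle [ 0.356 -0.503  0.03 ] [ 0.455 -0.001  0.9  ]
rightapp [ 0.356 -0.646  0.03 ] [ 0.704 -0.001  0.9  ]
redbox [ 0.356 -0.422  0.03 ] [ 0.907 -0.001  0.9  ]
```

```bash
cat >> h.py <<'E'
def go(target,yaw=None):
    "remaining shift in tool axes (cm) and turn about tool z"
    from scipy.spatial.transform import Rotation as R
    s=robot.observe(); r=R.from_euler("xyz",s["tool_rot"])
    print("t",round(s["time"],2),"pos",s["tool_pos"].round(4),"rot",s["tool_rot"].round(4),"open",round(s["opening"],4),"grip",round(s["grip_force"],1),"F",s["contact_force"].round(1))
    if yaw is not None:
        t=R.from_euler("xyz",[np.pi,0,yaw]); print("turn",(r.inv()*t).as_rotvec().round(4)); r=t
    print("shift cm",(r.inv().apply(np.array(target)-s["tool_pos"])*100).round(2))
E
python3 - <<'E'
from m import *
c=dict(np.load("top0.npz"));P=cloud(c);ok=c["depth"]>0
for nm,(a,b,d,e) in dict(leftapp=(0,70,125,160),leftapp2=(150,0,220,70),bottle=(495,185,555,220),rightapp=(505,75,605,155),redbox=(380,5,490,65),blue=(512,260,565,350),knobs=(275,30,350,70)).items():
    q=P[b:e,a:d][ok[b:e,a:d]]; q=q[q[:,2]>.03]; print(nm,q.min(0).round(3),q.max(0).round(3))
go([.42,-.15,.27],-.16)
E
```

```text
leftapp [0.537 0.452 0.03 ] [0.702 0.652 0.168]
leftapp2 [0.762 0.234 0.03 ] [0.922 0.365 0.137]
bottle [ 0.396 -0.503  0.03 ] [ 0.455 -0.448  0.154]
rightapp [ 0.556 -0.646  0.03 ] [ 0.704 -0.483  0.149]
redbox [ 0.769 -0.422  0.03 ] [ 0.907 -0.177  0.054]
blue [ 0.11  -0.588  0.03 ] [ 0.279 -0.397  0.304]
knobs [ 0.779 -0.082  0.03 ] [0.832 0.069 0.049]
t 0.1 pos [ 0.1809 -0.4925  0.2341] rot [-3.1402e+00 -2.0000e-04  3.5180e-01] open 0.0921 grip 0.0 F [-0.1 -0.2  0.3]
turn [-1.400e-03  1.000e-04  5.118e-01]
shift cm [ 18.15 -37.62  -3.59]
```

Call:
{"name": "carry_out", "arguments": {
  "deltas": [
    [0,0,-0.7,0,0,0.1024,0.6],
    [0,0,-0.7,0,0,0.1024,0.6],
    [0,0,-0.7,0,0,0.1024,0.6],
    [0,0,-0.7,0,0,0.1024,0.6],
    [0,0,-0.7,0,0,0.1024,0.6],
    [1.5,-2.5,0,0,0,0,0.6],
    [1.5,-2.5,0,0,0,0,0.6],
    [1.5,-2.5,0,0,0,0,0.6]
  ],
  "force": 30
}}

```text
time: 0.77
tool_pos: [0.2375, -0.4251, 0.2693]
tool_rot: [-3.141, 0.0, -0.162]
contact_force: [0.6, -0.3, 0.4]
opening: 0.0551
grip_force: 0.0
```

Call:
{"name": "carry_out", "arguments": {
  "deltas": [
    [1.5,-2.5,0,0,0,0,0.6],
    [1.5,-2.5,0,0,0,0,0.6],
    [1.5,-2.5,0,0,0,0,0.6],
    [1.5,-2.5,0,0,0,0,0.6],
    [1.5,-2.5,0,0,0,0,0.6],
    [1.5,-2.5,0,0,0,0,0.6],
    [1.5,-2.5,0,0,0,0,0.6],
    [1.5,-2.5,0,0,0,0,0.6]
  ]
}}

```text
time: 1.43
tool_pos: [0.3882, -0.2463, 0.2695]
tool_rot: [-3.141, 0.0, -0.16]
contact_force: [0.5, 0.0, 1.0]
opening: 0.0548
grip_force: 0.0
```

```bash
python3 -c "
from h import *
go([.496,.294,.15],-.16)"
```

```text
t 1.43 pos [ 0.3882 -0.2463  0.2695] rot [-3.1414e+00  5.0000e-04 -1.6030e-01] open 0.0548 grip 0.0 F [0.5 0.  1. ]
turn [-0.0002  0.0005 -0.0003]
shift cm [  2.03 -55.06  11.95]
```

Call:
{"name": "carry_out", "arguments": {
  "deltas": [
    [0.13,-3.4,0,0,0,0,0.6],
    [0.13,-3.4,0,0,0,0,0.6],
    [0.13,-3.4,0,0,0,0,0.6],
    [0.13,-3.4,0,0,0,0,0.6],
    [0.13,-3.4,0,0,0,0,0.6],
    [0.13,-3.4,0,0,0,0,0.6],
    [0.13,-3.4,0,0,0,0,0.6],
    [0.13,-3.4,0,0,0,0,0.6]
  ]
}}

```text
time: 2.1
tool_pos: [0.4411, 0.0209, 0.2695]
tool_rot: [3.141, 0.0, -0.16]
contact_force: [0.8, -1.2, 0.7]
opening: 0.055
grip_force: 0.0
```

Call:
{"name": "carry_out", "arguments": {
  "deltas": [
    [0.13,-3.4,0,0,0,0,0.6],
    [0.13,-3.4,0,0,0,0,0.6],
    [0.13,-3.4,1.5,0,0,0,0.6],
    [0.13,-3.4,1.5,0,0,0,0.6],
    [0.13,-3.4,1.5,0,0,0,0.6],
    [0.13,-3.4,1.5,0,0,0,0.6],
    [0.13,-3.4,1.5,0,0,0,0.6],
    [0,-0.7,1.5,0,0,0,0.6]
  ]
}}

```text
time: 2.77
tool_pos: [0.4895, 0.2639, 0.1783]
tool_rot: [-3.14, 0.0, -0.157]
contact_force: [0.7, -1.4, 0.6]
opening: 0.0554
grip_force: 0.0
```

```bash
python3 -c "
from h import *
go([.496,.294,.0365],-.16)
t=get('top');cv2.imwrite('pics/a.png',np.hstack([cv2.resize(t['image'][100:250,140:340],(400,300)),cv2.resize(get('side')['image'][200:380,180:340],(356,400))[:300]]))"
```

```text
t 2.77 pos [0.4895 0.2639 0.1783] rot [-3.1401  0.     -0.1572] open 0.0554 grip 0.0 F [ 0.7 -1.4  0.6]
turn [-0.0015  0.      0.0028]
shift cm [ 0.16 -3.07 14.18]
```

View pics/a.png

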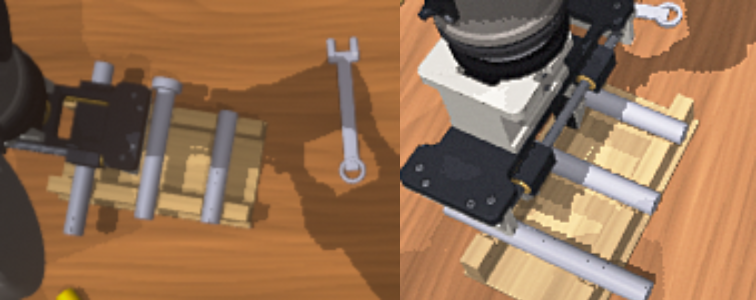

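The gripper hovers over the rack, still about 3 cm short of the long pin sideways. All three pins are undisturbed.

Call:
{"name": "carry_out", "arguments": {
  "deltas": [
    [0.16,-1.57,0,0,0,0.0028,0.6],
    [0,-1.5,0,0,0,0,0.6],
    [0,0,1.8,0,0,0,0.6],
    [0,0,2,0,0,0,0.6],
    [0,0,2,0,0,0,0.6],
    [0,0,1,0,0,0,0.6],
    [0,0,0,0,0,0,0.6],
    [0,0,0,0,0,0,0.6]
  ]
}}

```text
time: 3.53
tool_pos: [0.4963, 0.289, 0.1123]
tool_rot: [3.141, -0.0, -0.164]
contact_force: [-0.0, -0.6, 0.3]
opening: 0.0547
grip_force: 0.0
```

```bash
python3 -c "
from h import *
go([.496,.294,.0365],-.16)"
```

```text
t 3.53 pos [0.4963 0.289  0.1123] rot [ 3.1414e+00 -1.0000e-04 -1.6380e-01] open 0.0547 grip 0.0 F [-0.  -0.6  0.3]
turn [ 0.0002 -0.0001 -0.0038]
shift cm [-0.11 -0.49  7.58]
```

Call:
{"name": "carry_out", "arguments": {
  "deltas": [
    [-0.1,-0.49,0,0,0,-0.003,0.6],
    [0,0,1.2,0,0,0,0.6],
    [0,0,1.4,0,0,0,0.6],
    [0,0,1.4,0,0,0,0.6],
    [0,0,1.2,0,0,0,0.6],
    [0,0,0.8,0,0,0,0.6],
    [0,0,0,0,0,0,0.6],
    [0,0,0,0,0,0,0.6]
  ]
}}

```text
time: 4.2
tool_pos: [0.4961, 0.2949, 0.0524]
tool_rot: [-3.141, -0.001, -0.16]
contact_force: [-0.1, 0.4, -0.2]
opening: 0.0548
grip_force: 0.0
```

```bash
python3 -c "
from h import *
go([.496,.294,.0365],-.16)"
```

```text
t 4.2 pos [0.4961 0.2949 0.0524] rot [-3.1412e+00 -8.0000e-04 -1.5990e-01] open 0.0548 grip 0.0 F [-0.1  0.4 -0.2]
turn [-0.0004 -0.0008  0.0001]
shift cm [-0.    0.09  1.59]
```

Call:
{"name": "carry_out", "arguments": {
  "deltas": [
    [0,0,0.8,0,0,0,0.6],
    [0,0,0.8,0,0,0,0.6],
    [0,0,0,0,0,0,0.6],
    [0,0,0,0,0,0,0.4],
    [0,0,0,0,0,0,0.3],
    [0,0,0,0,0,0,0.1],
    [0,0,0,0,0,0,0],
    [0,0,0,0,0,0,0]
  ],
  "force": 35
}}

```text
time: 4.87
tool_pos: [0.4959, 0.2947, 0.0359]
tool_rot: [-3.141, -0.0, -0.16]
contact_force: [0.2, -0.1, 0.6]
opening: 0.0264
grip_force: 0.0
```

Call:
{"name": "carry_out", "arguments": {
  "deltas": [
    [0,0,0,0,0,0,0],
    [0,0,0,0,0,0,0],
    [0,0,0,0,0,0,0],
    [0,0,0,0,0,0,0],
    [0,0,-0.5,0,0,0,0],
    [0,0,-0.5,0,0,0,0],
    [0,0,-0.5,0,0,0,0],
    [0,0,-0.5,0,0,0,0]
  ]
}}

```text
time: 5.53
tool_pos: [0.4955, 0.2946, 0.0559]
tool_rot: [3.141, 0.0, -0.16]
contact_force: [1.0, 0.1, -5.2]
opening: 0.021
grip_force: 35.0
```

```bash
python3 -c "
from h import *
go([.578,-.2305,.2],-.162)"
```

```text
t 5.53 pos [0.4955 0.2946 0.0559] rot [ 3.1413e+00  5.0000e-04 -1.6000e-01] open 0.021 grip 35.0 F [ 1.   0.1 -5.2]
turn [0.0003 0.0005 0.002 ]
shift cm [ 16.61  50.49 -14.41]
```

Call:
{"name": "carry_out", "arguments": {
  "deltas": [
    [0,0,-1,0,0,0,0],
    [0,0,-1.5,0,0,0,0],
    [0,0,-1.5,0,0,0,0],
    [0,0,-1.5,0,0,0,0],
    [0,0,-1.5,0,0,0,0],
    [0,0,-1.5,0,0,0,0],
    [0,0,-1,0,0,0,0],
    [0,0,-0.5,0,0,0,0]
  ]
}}

```text
time: 6.2
tool_pos: [0.4963, 0.2949, 0.1578]
tool_rot: [-3.14, -0.002, -0.16]
contact_force: [0.2, 1.0, -5.0]
opening: 0.0211
grip_force: 35.0
```

Call:
{"name": "carry_out", "arguments": {
  "deltas": [
    [0.4,1,0,0,0,0,0],
    [0.7,2,0,0,0,0,0],
    [0.8,2.5,0,0,0,0,0],
    [0.8,2.5,0,0,0,0,0],
    [0.8,2.5,0,0,0,0,0],
    [0.8,2.5,0,0,0,0,0],
    [0.8,2.5,0,0,0,0,0],
    [0.8,2.5,0,0,0,0,0]
  ]
}}

```text
time: 6.87
tool_pos: [0.5247, 0.1055, 0.1548]
tool_rot: [3.141, 0.002, -0.16]
contact_force: [0.8, 0.8, -4.7]
opening: 0.021
grip_force: 35.0
```

Call:
{"name": "carry_out", "arguments": {
  "deltas": [
    [0.8,2.5,0,0,0,0,0],
    [0.8,2.5,0,0,0,0,0],
    [0.8,2.5,0,0,0,0,0],
    [0.8,2.5,0,0,0,0,0],
    [0.8,2.5,0,0,0,0,0],
    [0.8,2.5,0,0,0,0,0],
    [0.8,2.5,0,0,0,0,0],
    [0.8,2.5,0,0,0,0,0]
  ]
}}

```text
time: 7.53
tool_pos: [0.5558, -0.102, 0.1547]
tool_rot: [-3.142, 0.002, -0.16]
contact_force: [0.5, -0.4, -4.8]
opening: 0.0211
grip_force: 35.0
```

```bash
python3 -c "
from h import *
go([.578,-.2305,.16],-.162)"
```

```text
t 7.53 pos [ 0.5558 -0.102   0.1547] rot [-3.1416e+00  2.0000e-03 -1.6030e-01] open 0.0211 grip 35.0 F [ 0.5 -0.4 -4.8]
turn [-0.      0.002   0.0017]
shift cm [ 4.27 12.33 -0.53]
```

Call:
{"name": "carry_out", "arguments": {
  "deltas": [
    [0.8,2.4,0,0,0,0,0],
    [0.8,2.4,0,0,0,0,0],
    [0.8,2.4,0,0,0,0,0],
    [0.8,2.3,0,0,0,0,0],
    [0.6,1.7,0,0,0,0,0],
    [0.4,1.1,0,0,0,0,0],
    [0,0,0,0,0,0,0],
    [0,0,0,0,0,0,0]
  ]
}}

```text
time: 8.2
tool_pos: [0.5778, -0.2284, 0.1548]
tool_rot: [-3.141, 0.002, -0.161]
contact_force: [0.4, -0.1, -5.1]
opening: 0.0212
grip_force: 35.0
```

```bash
python3 - <<'E'
from h import *
go([.578,-.2305,.0546],-.162)
ti,si=get('top'),get('side')
np.savez("top1.npz",**ti);np.savez("side1.npz",**si)
cv2.imwrite('pics/b.png',np.hstack([cv2.resize(ti['image'][70:220,340:490],(400,400)),cv2.resize(si['image'][70:190,220:340],(400,400))]))
E
```

```text
t 8.2 pos [ 0.5778 -0.2284  0.1548] rot [-3.1407e+00  1.8000e-03 -1.6110e-01] open 0.0212 grip 35.0 F [ 0.4 -0.1 -5.1]
turn [-0.0009  0.0018  0.0009]
shift cm [ 0.06  0.21 10.02]
```

View pics/b.png

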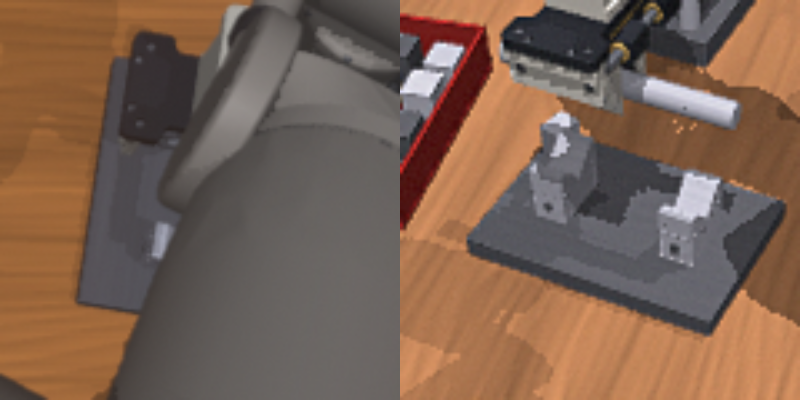

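The pin hangs level over the vees. Its near end is at about (735,110) in the side crop, above the near vee at about (690,200).

Call:
{"name": "carry_out", "arguments": {
  "deltas": [
    [0.06,0.2,0,0,0,0,0],
    [0,0,1,0,0,0,0],
    [0,0,1.5,0,0,0,0],
    [0,0,1.5,0,0,0,0],
    [0,0,1.5,0,0,0,0],
    [0,0,1.5,0,0,0,0],
    [0,0,0.8,0,0,0,0],
    [0,0,0,0,0,0,0]
  ]
}}

```text
time: 8.97
tool_pos: [0.5775, -0.2291, 0.0751]
tool_rot: [-3.14, 0.004, -0.159]
contact_force: [-0.2, -0.3, -5.7]
opening: 0.0212
grip_force: 35.0
```

```bash
python3 - <<'E'
from h import *
go([.578,-.2305,.054],-.162)
si=get('side')
cv2.imwrite('pics/c.png',cv2.resize(si['image'][80:180,230:345],(690,600)))
E
```

```text
t 8.97 pos [ 0.5775 -0.2291  0.0751] rot [-3.1401  0.0044 -0.1593] open 0.0212 grip 35.0 F [-0.2 -0.3 -5.7]
turn [-0.0015  0.0044  0.0027]
shift cm [0.08 0.12 2.11]
```

View pics/c.png

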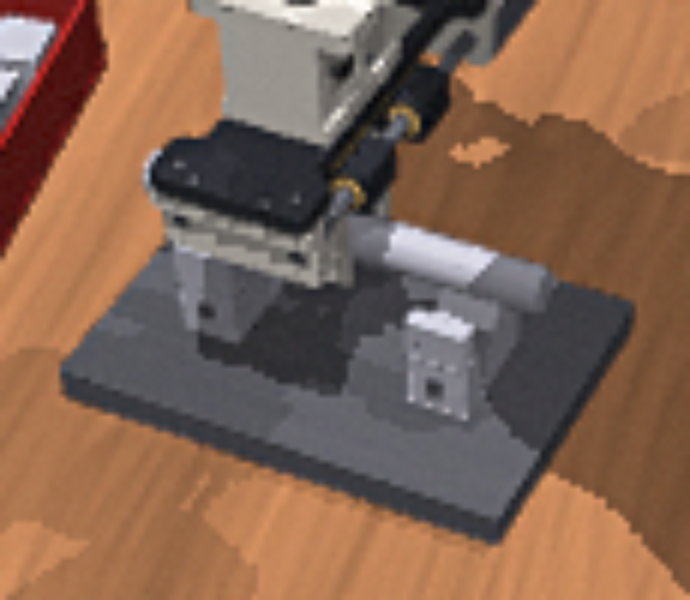

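The pin is just above the vees. Its near end, at about (545,285), overhangs the near block, at about (440,350), and it is aligned.

Call:
{"name": "carry_out", "arguments": {
  "deltas": [
    [0.08,0.12,0,0,0,0.002,0],
    [0,0,0.5,0,0,0,0],
    [0,0,0.5,0,0,0,0],
    [0,0,0.3,0,0,0,0],
    [0,0,0.3,0,0,0,0],
    [0,0,0.2,0,0,0,0],
    [0,0,0.1,0,0,0,0],
    [0,0,0,0,0,0,0]
  ]
}}

```text
time: 9.68
tool_pos: [0.5792, -0.2316, 0.0585]
tool_rot: [-3.142, 0.0, -0.162]
contact_force: [-0.6, 0.1, -4.1]
opening: 0.0212
grip_force: 35.0
```

```bash
python3 - <<'E'
from h import *
go([.578,-.2305,.054],-.162)
E
```

```text
t 9.68 pos [ 0.5792 -0.2316  0.0585] rot [-3.1415e+00  4.0000e-04 -1.6210e-01] open 0.0212 grip 35.0 F [-0.6  0.1 -4.1]
turn [-0.0001  0.0004 -0.0001]
shift cm [-0.14 -0.09  0.45]
```

Call:
{"name": "carry_out", "arguments": {
  "deltas": [
    [-0.1,0,0.05,0,0,0,0],
    [0,0,0.05,0,0,0,0],
    [0,0,0.05,0,0,0,0],
    [0,0,0.05,0,0,0,0],
    [0,0,0.05,0,0,0,0],
    [0,0,0,0,0,0,0],
    [0,0,0,0,0,0,0],
    [0,0,0,0,0,0,0]
  ]
}}

```text
time: 10.35
tool_pos: [0.5784, -0.2315, 0.0563]
tool_rot: [3.141, -0.0, -0.162]
contact_force: [-0.5, -1.1, -5.6]
opening: 0.0212
grip_force: 35.0
```

Call:
{"name": "carry_out", "arguments": {
  "deltas": [
    [0,0,0.05,0,0,0,0],
    [0,0,0.05,0,0,0,0],
    [0,0,0.05,0,0,0,0],
    [0,0,0.05,0,0,0,0],
    [0,0,0,0,0,0,0],
    [0,0,0,0,0,0,0],
    [0,0,0,0,0,0,0],
    [0,0,0,0,0,0,0]
  ]
}}

```text
time: 11.02
tool_pos: [0.5786, -0.232, 0.0546]
tool_rot: [3.141, -0.001, -0.162]
contact_force: [-0.5, -3.4, 0.1]
opening: 0.0207
grip_force: 35.0
```

Contact: the vees now carry the pin's weight, so I'll open gently.

Call:
{"name": "carry_out", "arguments": {
  "deltas": [
    [0,0,0,0,0,0,0.24],
    [0,0,0,0,0,0,0.26],
    [0,0,0,0,0,0,0.3],
    [0,0,0,0,0,0,0.4],
    [0,0,0,0,0,0,0.5],
    [0,0,0,0,0,0,0.6],
    [0,0,0,0,0,0,0.6],
    [0,0,0,0,0,0,0.6]
  ]
}}

```text
time: 11.68
tool_pos: [0.5784, -0.2314, 0.0542]
tool_rot: [-3.142, -0.0, -0.162]
contact_force: [-0.1, 0.1, 0.4]
opening: 0.0537
grip_force: 0.0
```

Call:
{"name": "carry_out", "arguments": {
  "deltas": [
    [0,0,-0.5,0,0,0,0.6],
    [0,0,-1,0,0,0,0.6],
    [0,0,-1.5,0,0,0,0.6],
    [0,0,-2,0,0,0,0.6],
    [0,0,-2,0,0,0,0.6],
    [0,0,-2,0,0,0,0.6],
    [0,0,-2,0,0,0,0.6],
    [0,0,-2,0,0,0,0.6]
  ]
}}

```text
time: 12.35
tool_pos: [0.5784, -0.2315, 0.1864]
tool_rot: [3.141, -0.001, -0.162]
contact_force: [0.7, -0.2, 1.1]
opening: 0.0551
grip_force: 0.0
```

Call:
{"name": "carry_out", "arguments": {
  "deltas": [
    [-1,-2,0,0,0,0,0.6],
    [-1,-3,0,0,0,0,0.6],
    [-1,-3,0,0,0,0,0.6],
    [-1,-3,0,0,0,0,0.6],
    [-1,-3,0,0,0,0,0.6],
    [-1,-3,0,0,0,0,0.6],
    [-1,-3,0,0,0,0,0.6],
    [-1,-3,0,0,0,0,0.6]
  ]
}}

```text
time: 13.02
tool_pos: [0.5362, 0.0098, 0.1854]
tool_rot: [-3.142, -0.002, -0.162]
contact_force: [-0.0, 0.9, 0.0]
opening: 0.0555
grip_force: 0.0
```

```bash
python3 - <<'E'
from h import *
ti,si=get('top'),get('side')
np.savez("top0.npz",**ti);np.savez("side0.npz",**si)
cv2.imwrite('pics/d.png',np.hstack([cv2.resize(ti['image'][70:220,340:490],(400,400)),cv2.resize(si['image'][70:190,220:340],(400,400))]))
from m import *
for n,roi in(("top",(370,70,450,220)),("side",(235,95,340,170))):
    c,bb=blobs(n,roi,150); P=cloud(c)
    for b in bb:
        e=ends(b); print(n,b.sum(),np.round(e[2],1),plane(c,*e[0],.0656).round(4),plane(c,*e[1],.0656).round(4),np.percentile(P[b][:,2],[50,95]).round(4))
    u0,v0,u1,v1=roi;Q=P[v0:v1,u0:u1].reshape(-1,3);Q=Q[(Q[:,2]>.0725)&(Q[:,2]<.085)]
    r=cv2.minAreaRect(Q[:,:2].astype(np.float32)); print("pin top",len(Q),r,Q[:,2].max())
E
```

```text
top 345 [20.7 21.9] [ 0.6802 -0.1894  0.0656] [ 0.6293 -0.18    0.0656] [0.0202 0.0227]
top 2102 [42.8 96.5] [ 0.6778 -0.2657  0.0656] [ 0.4556 -0.2274  0.0656] [0.0665 0.077 ]
pin top 617 ((0.5774945020675659, -0.22831834852695465), (0.052789248526096344, 0.1993025839328766), 80.9212875366211) 0.07967423280712715
side 1184 [48.2 43.5] [ 0.7274 -0.2101  0.0656] [ 0.5958 -0.2429  0.0656] [0.3221 0.344 ]
side 728 [47.  38.2] [ 0.5916 -0.2593  0.0656] [ 0.4618 -0.1712  0.0656] [0.0646 0.2595]
side 238 [31.  11.6] [ 0.6607 -0.0523  0.0656] [ 0.5827 -0.0652  0.0656] [0.2539 0.2727]
pin top 104 ((0.5171248912811279, -0.2181563526391983), (0.016630299389362335, 0.07601298391819), 82.10447692871094) 0.07766865501125297
```

View pics/d.png

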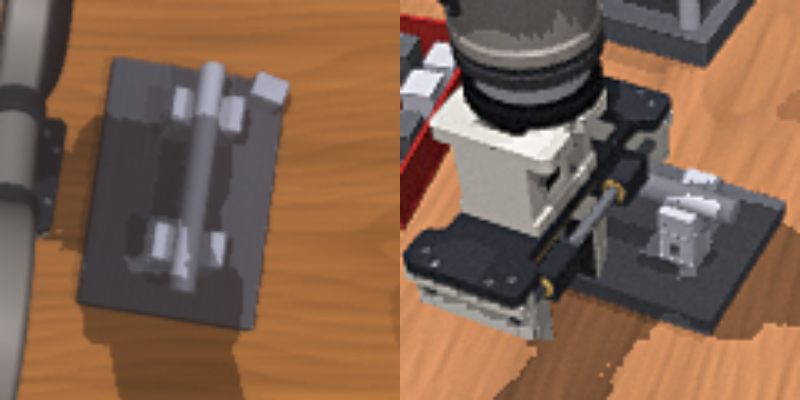

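The pin lies in both vees, from (212,65) to (182,285) in the left crop, with equal overhang. Its top is at about 77 mm, as expected when seated. The gripper is clear.

```bash
python3 -c "
from cell import robot
print(robot.hand_in())"
```

```text
the job is handed in; nothing more can be done
None
```

I laid the long pin into both V-blocks, centred to within about 1 mm along the vees by the top camera, and handed the job in at about 13 s; the hand-in returned no verdict, and I did not re-measure the two pins left in the rack.

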